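Shut a lunch box's two end clips against a stop, then stack it

ROBOT

A 7-joint arm with a two-finger parallel gripper is mounted at the origin on a cart in front of the work surface, level with it; the furniture and walls round the work are solid. World frame = base frame: x ahead of the robot, y to its left, z up, the work surface at z = 0. Lengths are in m, angles in rad, forces in N, time in s.
With the tool pointing down it reaches from about 0.4 to 0.85 m from the base axis. Payload 10.4 kg.
Tool frame: the origin (TCP) lies where the fingers leave the gripper's body, on its centre line; the fingertips stand 73 mm ahead of it and the grasp point (between the pads) lies 54 mm ahead of it (env.tip_extent is the distance from the TCP to the fingertips, in m); z points along the fingers, y is the line along which they close (so a half turn about z gives the same grasp; the last joint's range is limited). The gripper opens to 85 mm and grips with 20 to 120 N. Pads are 22 mm wide; open, the fingers measure 114 mm over their backs; the gripper's body (76 mm by 85 mm) begins 54 mm behind the grasp point. The pads swing forward as they close: fully open they stand 13 mm farther back than shut.
Start: joints at [-1.289, 0.332, -0.065, 1.46, 0.022, 1.35, -0.088], TCP at [0.188, 0.596, 0.304] pointing down, gripper open.
Joint ranges: [-2.6, 2.6], [-0.5, 2.12], [-1.47, 1.34], [0.16, 2.42], [-1.27, 4.41], [0.06, 2.06], [-2.6, 2.6]. Speed limits (rad/s): [2.22, 2.22, 2.79, 2.79, 3.14, 3.14, 3.14].

INTERFACE

Orientations are given as a 3x3 rotation matrix whose columns are the frame's x, y, z axes.
In Python, from workcell import env gives the robot as it stands.
- The arm moves only by the shell command python3 -m crank 'ROWS' [FORCE]. ROWS is a JSON list of rows, 1 to 5 of them, each an object with the fields tx, ty, tz (the shift in m), spin (a turn about the tool's z in rad), jaw (the finger opening in m); a field left out counts as zero (the opening has to be given); each row is the pose to reach, as a shift and turn from the pose commanded when the command began, along the tool's axes at that moment; what a row does not reach only later rows make up. A row lasts 1/8 s, in which the tool goes at most 0.0625 m and 0.188 rad, less where a joint would pass 70% of its speed; a pose out of reach is approached as far as the arm can. The fingers move at their own pace and stop on an object; FORCE is the grip in N (left out, the last holds). Time passes only in rows, so rows that do not move let the fingers close. It prints the time, the measured TCP pose, the force, the opening and the grip force at its end. Input that does not fit is refused with a message, and nothing moves.
- env.read_state(): the state, without advancing time (a new reading comes with each control period).
- env.read_camera(name): name is "scene" or "top" or "wrist"; returns (picture, depth): 384x512x3 uint8, red, green, blue; 384x512 float32, m along the optical axis (not along the pixel's ray), 0 where there is no reading.
- env.camera_info(name): a dict with "vfov" (degrees; the focal length in pixels is half the picture's height over the tangent of half this angle, whatever the lens; pixels are square), "cx", "cy" (the principal point, pixels), "k1" (the pictures are not rectified: a ray, as slopes to the right and down, at radius r is drawn at 1 + k1 r^2 times it, then the intrinsics apply), "pose" (4x4, takes a point from camera to world coordinates). Camera axes: x right, y up, looking along -z (the intrinsics and any distortion apply to the point x, -y, -z); pixel columns grow to the right and rows downward; lengths in m; the calibration is good to about 2 mm. A picture is of the moment at which its call begins: read the wrist's pose just before it. camera_info takes no time and is no camera call; for the wrist camera it gives the pose at the moment of the call.
- env.close_job(): hands the job in; it is judged then, once.
The state is a dict: "time_s": time; "joints": joint angles; "qd": joint speeds; "tau": joint torques, N m; "eef_pos": TCP position; "orientation": TCP orientation; "contact_force": force on the tool from outside, world axes, zero at the start; "wrist_torque": the same for the moment, N m; "grip_width": finger opening in m; "grip_force": force on a finger pad.
Only numpy, scipy, OpenCV 4.12 (cv2) and the standard library are available. Lean on these libraries where they do the work, as an engineer would, in place of code of your own. Each camera call takes 0.05 s, during which the arm holds its last target. There are 200 camera calls.

TASK

The lunch box standing by itself still has the clips at both its ends sticking out. Take it to the bent steel bracket and press first one end, then, turned round, the other end squarely and gently against the bracket's upright face until each clip is fully shut; then set the box gently and squarely on top of the stack of two shut boxes, edges in line all round, and let go. Keep the box upright, do not ram the bracket, and leave the stack and the other things where they stand.

Things in the scene. Friction and masses are not known exactly. Their poses are not given: they have to be found in the camera images.
- lunch_box: The loose lunch box with open clips: white body, flat grey lid, 124 long (its x) x 64 wide (its y) x 64 mm high, closed and rigid, 0.17 to 0.35 kg. Origin at the centre of its underside, z up. Both long sides are plain and flat over the full height: grip it across its 64 mm width. Each end carries one clip.
- clip_a (a joint): Grey clip on the box's +x end, a flap 36 mm wide, 35 mm long, hinged at the lid's end edge 57 mm above the underside. Value in rad: 0 = shut (flat against the end, its outer face then 68 mm from the box's origin), 0.45 to 0.7 at the start (tip 14 to 22 mm further out). No spring: it stays where left.
- clip_b (a joint): The same clip on the box's -x end; 0 = shut, 0.45 to 0.7 at the start. Either clip swings shut when its tip is pressed towards the box by an upright face (about 2 to 8 N); once shut it is a hard stop, and a push of 12 to 20 N makes sure of it.
- bracket: Steel foot fixed to the worktop with a bent steel stop. Origin on the worktop; press along its +x (level, from the free side into the bracket). The stop's rigid upright face, 120 mm wide about y = 0, 13 to 91 mm above the worktop, is clamped anywhere from x = -20 to +20 mm: not measured, it must be felt or seen. All else lies behind it, to x = 118; the worktop in front is clear.
- stack_low: Lower box of the stack, same shape and size as the lunch box with both clips shut (136 mm over the clips), 0.4 kg, loose. Wall cabinets hang above the back of the worktop from about 0.47 m up (beyond about x = 0.6 m, at the far left 0.5 m): keep elbow and wrist clear. Origin at the centre of its underside, x along its length.
- stack_high: Upper box of the stack, the same, standing squarely on the lower; its lid is flat, 64 mm above its origin: the lunch box goes on this. Origin at the centre of its underside, x along its length.
- tin: Bystander, leave alone: the round food tin, 57 mm across, 72 high. Origin at the centre of its underside.
- mug: Bystander, leave alone: the mug, 75 mm across, 107 high. Origin at the centre of its underside.
- jar: Bystander, leave alone: the glass jar, 62 mm across, 99 high. Origin at the centre of its underside.
- tin_flat: Bystander, leave alone: the flat oblong tin, 63 x 105 x 26 mm. Origin at the centre of its underside.
- tumbler: Bystander, leave alone: the drinking glass, 76 mm across, 78 high. Origin at the centre of its underside.

How it is judged:
By the outcome, as a careful person would: the job done as asked, in the order asked, and still so for the second after the job is handed in, with the robot touching nothing.
It also fails if it takes over 72 s, if anything falls off the work surface, if the arm or the gripper's body presses on something with over 40 N, if the wrist force passes 120 N, or if a joint passes its speed limit or range.

## Working session

There is one attempt and no reset: what is moved stays moved. The work goes in short steps, Python scripts to look and compute and a shell command to move; the robot and the scene stay as the last step left them, time stands still between calls to the robot, and variables do not carry over. Pictures are saved under pics/ and viewed, at most 10 in all, crops included, and the job is handed in when it is done.

```bash
ls; mkdir -p pics; cat > h.py <<'E'
import numpy as np, cv2
from workcell import env
def grab(n,save=None):
    info=env.camera_info(n); im,d=env.read_camera(n)
    if save: cv2.imwrite('pics/'+save,im[:,:,::-1])
    return im,d,info
def rays(uv,info):
    f=192/np.tan(np.radians(info['vfov'])/2)
    K=np.array([[f,0,info['cx']],[0,f,info['cy']],[0,0,1.]])
    p=cv2.undistortPoints(np.float64(uv).reshape(-1,1,2),K,np.array([info['k1'],0,0,0,0.]))[:,0]
    return np.c_[p[:,0],-p[:,1],-np.ones(len(p))]
def world(uv,depth,info):
    P=info['pose']; return (rays(uv,info)*np.reshape(depth,(-1,1)))@P[:3,:3].T+P[:3,3]
def onplane(uv,z,info):
    P=info['pose']; r=rays(uv,info)@P[:3,:3].T; s=(z-P[2,3])/r[:,2]
    return P[:3,3]+r*s[:,None]
def cloud(d,info):
    v,u=np.mgrid[0:384,0:512]; uv=np.c_[u.ravel(),v.ravel()]
    return world(uv,d.ravel(),info).reshape(384,512,3)
def st():
    s=env.read_state(); print({k:np.round(s[k],4).tolist() for k in('time_s','joints','eef_pos','orientation','contact_force','grip_width')}); return s
E
python3 - <<'E'
from h import *
st()
a=grab('scene','s0.png');b=grab('top','t0.png')
for n,x in(('scene',a),('top',b)):print(n,x[2])
cv2.imwrite('pics/both.png',cv2.resize(np.hstack([a[0],b[0]])[:,:,::-1],(800,300),interpolation=cv2.INTER_AREA))
E
```

```text
pics
{'time_s': 0.0, 'joints': [-1.2886, 0.3329, -0.0647, 1.461, 0.0216, 1.3499, -0.0885], 'eef_pos': [0.1875, 0.5959, 0.3031], 'orientation': [[-0.9539, 0.3001, -0.0004], [0.3001, 0.9539, -0.0014], [-0.0001, -0.0015, -1.0]], 'contact_force': [-0.1974, 0.5502, 1.0071], 'grip_width': 0.0856}
scene {'vfov': 57.295822332028834, 'cx': 251.34190066609187, 'cy': 193.72578691553298, 'k1': -0.09244144760802617, 'pose': array([[ 0.88498467,  0.33041775, -0.32806439,  0.21043695],
       [-0.46523655,  0.59889913, -0.6518242 , -0.61178674],
       [-0.0188968 ,  0.72948197,  0.68373897,  0.69690158],
       [ 0.        ,  0.        ,  0.        ,  1.        ]])}
top {'vfov': 57.65055047750497, 'cx': 258.2982229281583, 'cy': 188.7461244611354, 'k1': 0.008519077654347305, 'pose': array([[-0.01570048,  0.98956231, -0.14324782,  0.40062815],
       [-0.99987094, -0.0150506 ,  0.00561926,  0.03052265],
       [ 0.00340465,  0.14331756,  0.9896709 ,  0.91437295],
       [ 0.        ,  0.        ,  0.        ,  1.        ]])}
```

View pics/t0.png

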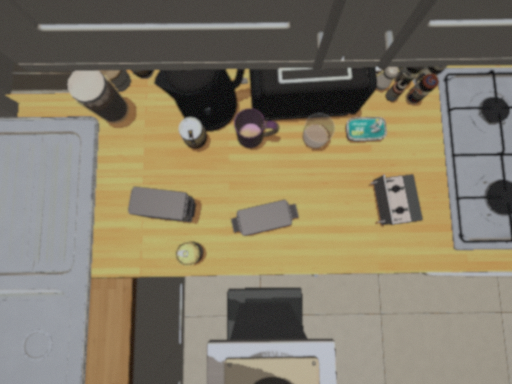

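View pics/s0.png

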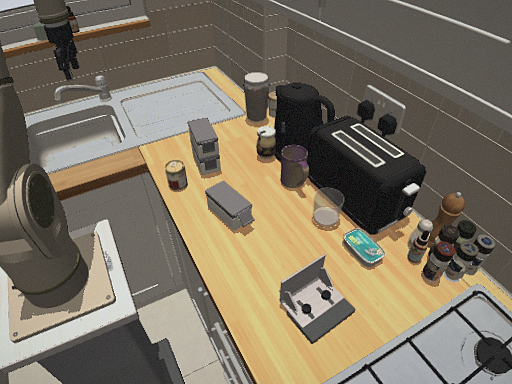

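The top view shows the loose box at about (265,217) with both clips out, the stack at (160,203) and the bracket at (398,200) with its upright on the left near column 378. The tin is at (188,253), and the mug, jar, tumbler and flat tin lie along row 130. The scene view agrees: box at (230,205), stack at (205,145), bracket at (315,295).

```bash
cat > m.py <<'E'
from h import *
def rect(pts):
    (c,s,a)=cv2.minAreaRect(np.float32(pts)*1000); 
    if s[0]<s[1]: s=s[::-1]; a+=90
    return np.round([c[0]/1000,c[1]/1000,s[0],s[1],(a+90)%180-90],4)
if __name__=='__main__':
  for n in('top','scene'):
    im,d,info=grab(n); W=cloud(d,info); hsv=cv2.cvtColor(im,cv2.COLOR_RGB2HSV)
    x,y,z=W[...,0],W[...,1],W[...,2]
    t=(d>0)&(abs(z)<.01)&(x>.4)&(x<.6)&(y>-.3)&(y<.2); print(n,'table z',np.median(z[t]))
    ok=(d>0)&(x>.25)&(x<.78)&(y>-.45)&(y<.48)
    for name,lo,hi,xr,yr in(('box',.055,.075,(.3,.62),(-.12,.2)),('stack',.118,.14,(.35,.65),(.2,.45)),('bracket stop',.03,.1,(.35,.6),(-.4,-.15)),('brk top',.084,.1,(.35,.6),(-.4,-.15)),('all bystanders',.015,.4,(.25,.78),(-.45,.48))):
      m=(ok&(z>lo)&(z<hi)&(x>xr[0])&(x<xr[1])&(y>yr[0])&(y<yr[1])).astype(np.uint8)
      k,l,s,c=cv2.connectedComponentsWithStats(m)
      for i in range(1,k):
        if s[i,4]>(25 if name!='all bystanders' else 100):
          p=W[l==i]; print(name,c[i].round(),s[i,4],rect(p[:,:2]),'z med %.4f max %.4f min %.4f'%(np.median(p[:,2]),p[:,2].max(),p[:,2].min()))
E
python3 m.py
```

```text
top table z 0.0004623126728072191
box [191. 208.] 69 [ 0.479   0.1921 59.7138  8.3796 -7.4572] z med 0.0608 max 0.0750 min 0.0550
box [264. 217.] 1427 [ 4.546000e-01  1.170000e-02  1.403987e+02  6.396690e+01 -7.778940e+01] z med 0.0642 max 0.0700 min 0.0553
box [192. 253.] 266 [ 0.3708  0.1841 56.1632 30.3503 -1.5423] z med 0.0690 max 0.0741 min 0.0553
stack [156. 203.] 1464 [  0.4874   0.2587 124.4331  64.0835  82.4997] z med 0.1282 max 0.1339 min 0.1182
bracket stop [384. 200.] 583 [  0.4935  -0.2965 119.2801  60.4559   5.2475] z med 0.0650 max 0.0944 min 0.0301
brk top [388. 199.] 149 [  0.4925  -0.2824 118.6657   6.1487   6.7487] z med 0.0901 max 0.0944 min 0.0840
all bystanders [304.  98.] 7197 [ 7.078000e-01 -8.110000e-02  3.262183e+02  1.439912e+02 -8.992210e+01] z med 0.1442 max 0.1906 min 0.0150
all bystanders [199. 100.] 4133 [ 7.070000e-01  1.570000e-01  1.693032e+02  1.296775e+02 -8.342770e+01] z med 0.1604 max 0.2343 min 0.0150
all bystanders [98. 96.] 2013 [ 0.7443  0.4093 89.2054 71.1238 89.8982] z med 0.1486 max 0.1710 min 0.0152
all bystanders [422.  90.] 392 [  0.76
[... 1822 characters left out ...]

all bystanders [175. 173.] 501 [  0.3701   0.1961  59.3305  57.7616 -70.5252] z med 0.0620 max 0.0743 min 0.0155
all bystanders [229. 204.] 1398 [ 4.567000e-01  3.100000e-03  1.547512e+02  6.589720e+01 -7.757890e+01] z med 0.0631 max 0.0679 min 0.0151
all bystanders [364. 246.] 887 [  0.6876  -0.2622 105.7229  63.2589 -88.0396] z med 0.0227 max 0.0282 min 0.0151
all bystanders [416. 249.] 243 [ 0.7734 -0.3425 31.028  12.7447 89.9582] z med 0.0473 max 0.0780 min 0.0157
all bystanders [437. 262.] 625 [  0.7685  -0.4009  40.3361  22.2952 -89.6263] z med 0.0711 max 0.1078 min 0.0152
all bystanders [309. 292.] 2541 [  0.4955  -0.3143 121.1166  89.3288   6.2575] z med 0.0191 max 0.0923 min 0.0150
```

```bash
cat > goal.py <<'E'
import sys
from h import *
# goal x y z yaw_deg(of tool y): shift and turn in tool axes
def goal(x,y,z,yaw):
    s=env.read_state(); R=np.array(s['orientation']); p=np.array(s['eef_pos'])
    d=R.T@(np.array([x,y,z])-p); cur=np.degrees(np.arctan2(R[1,1],R[0,1]))
    t=-(yaw-cur); t=(t+180)%360-180
    print('t',round(s['time_s'],2),'pos',p.round(4),'yaw %.2f'%cur,'tilt',R[:2,2].round(4),'j',np.round(s['joints'],2),'F',np.round(s['contact_force'],1),'w',round(s['grip_width'],4))
    print('  -> d',d.round(4),'turn %.4f'%np.radians(t),'(alt %.4f)'%np.radians(t-180*np.sign(t)))
if __name__=='__main__': goal(*map(float,sys.argv[1:5]))
E
cat > lid.py <<'E'
from m import *
for n in('top','scene'):
    im,d,info=grab(n); W=cloud(d,info); x,y,z=W[...,0],W[...,1],W[...,2]
    for nm,lo,hi,xr,yr in(('box',.0605,.07,(.3,.62),(-.12,.15)),('stack',.122,.135,(.35,.65),(.15,.45))):
        m=(d>0)&(z>lo)&(z<hi)&(x>xr[0])&(x<xr[1])&(y>yr[0])&(y<yr[1]); p=W[m]
        print(n,nm,rect(p[:,:2]),'z',np.median(p[:,2]).round(4),'mean',p.mean(0).round(4))
        v,u=np.nonzero(m); q=onplane(np.c_[u,v],np.median(p[:,2]),info); print('   ray',rect(q[:,:2]))
E
python3 lid.py; python3 -m crank '[{"tx": -0.05, "ty": -0.055, "tz": 0.01, "spin": 0.15, "jaw": 0.085}, {"tx": -0.1, "ty": -0.11, "tz": 0.02, "spin": 0.3, "jaw": 0.085}, {"tx": -0.14, "ty": -0.155, "tz": 0.03, "spin": 0.45, "jaw": 0.085}, {"tx": -0.18, "ty": -0.2, "tz": 0.04, "spin": 0.55, "jaw": 0.085}, {"tx": -0.22, "ty": -0.24, "tz": 0.05, "spin": 0.6, "jaw": 0.085}]'; python3 goal.py .455 .011 .2 12.2
```

```text
top box [ 4.544000e-01  1.290000e-02  1.327786e+02  6.395540e+01 -7.781120e+01] z 0.0643 mean [0.454  0.0127 0.0643]
   ray [ 4.542000e-01  1.290000e-02  1.323573e+02  6.363000e+01 -7.785420e+01]
top stack [  0.4866   0.2538 132.6279  64.0063  82.6564] z 0.1281 mean [0.4862 0.2532 0.128 ]
   ray [  0.4863   0.2524 131.2879  63.7226  82.5348]
scene box [ 4.545000e-01  1.210000e-02  1.321747e+02  6.460280e+01 -7.769980e+01] z 0.0642 mean [0.4538 0.0077 0.0642]
   ray [ 4.54000e-01  8.80000e-03  1.31121e+02  6.51921e+01 -7.79140e+01]
scene stack [  0.485    0.2511 126.8229  64.1949  82.7433] z 0.1274 mean [0.4835 0.246  0.1273]
   ray [  0.484    0.2473 134.5822  65.4172  83.5799]
time_s: 0.92
eef_pos: [0.3184, 0.3143, 0.2568]
orientation: [[-0.616, 0.788, 0.0], [0.788, 0.616, 0.001], [0.001, 0.001, -1.0]]
contact_force: [1.8, 0.1, -0.5]
grip_width: 0.0854
grip_force: 0.0
t 0.93 pos [0.3184 0.3143 0.2568] yaw 38.02 tilt [0.0004 0.001 ] j [-1.04 -0.03  0.15  1.98  0.01  1.2  -0.22] F [ 1.8  0.1 -0.5] w 0.0854
  -> d [-0.3231 -0.0793  0.0565] turn 0.4507 (alt -2.6909)
```

```bash
python3 -m crank '[{"tx": -0.055, "ty": -0.013, "spin": 0.09, "jaw": 0.085}, {"tx": -0.11, "ty": -0.026, "spin": 0.18, "jaw": 0.085}, {"tx": -0.165, "ty": -0.039, "tz": 0.01, "spin": 0.27, "jaw": 0.085}, {"tx": -0.22, "ty": -0.052, "tz": 0.02, "spin": 0.36, "jaw": 0.085}, {"tx": -0.275, "ty": -0.065, "tz": 0.03, "spin": 0.451, "jaw": 0.085}]';python3 goal.py .4545 .0125 .2 12.2
python3 -m crank '[{"tx": -0.03, "jaw": 0.085}, {"tx": -0.03, "jaw": 0.085}]';python3 - <<'E'
from m import *
st()
im,d,info=grab('wrist','w1.png'); W=cloud(d,info); x,y,z=W[...,0],W[...,1],W[...,2]; print(info['pose'].round(3).tolist())
m=(d>0)&(z>.0605)&(z<.07)&(x>.3)&(x<.62)&(y>-.12)&(y<.15); p=W[m]; print(rect(p[:,:2]),np.median(p[:,2]))
E
python3 goal.py .4545 .0125 .085 12.2
```

```text
time_s: 1.55
eef_pos: [0.4372, 0.0581, 0.2269]
orientation: [[-0.211, 0.978, 0.001], [0.978, 0.211, 0.001], [0.001, 0.001, -1.0]]
contact_force: [0.8, 0.2, 0.3]
grip_width: 0.0848
grip_force: 0.0
t 1.55 pos [0.4372 0.0581 0.2269] yaw 12.16 tilt [0.0011 0.0009] j [-0.73 -0.04  0.49  2.05  0.02  1.13 -0.04] F [0.8 0.2 0.3] w 0.0848
  -> d [-0.0482  0.0072  0.0268] turn -0.0007 (alt 3.1409)
time_s: 1.8
eef_pos: [0.4434, 0.0283, 0.2268]
orientation: [[-0.209, 0.978, 0.0], [0.978, 0.209, -0.0], [-0.0, 0.0, -1.0]]
contact_force: [0.2, 0.8, 1.2]
grip_width: 0.0851
grip_force: 0.0
{'time_s': 1.8, 'joints': [-0.6955, -0.0321, 0.527, 2.0389, 0.018, 1.1304, 0.0343], 'eef_pos': [0.4434, 0.0283, 0.2268], 'orientation': [[-0.2092, 0.9779, 0.0001], [0.9779, 0.2092, -0.0001], [-0.0002, 0.0001, -1.0]], 'contact_force': [0.2044, 0.7831, 1.2297], 'grip_width': 0.0851}
[[0.978, -0.202, -0.056, 0.429], [0.21, 0.942, 0.263, 0.095], [-0.001, -0.269, 0.963, 0.297], [0.0, 0.0, 0.0, 1.0]]
[ 4.549000e-01  1.360000e-02  1.329123e+02  6.406280e+01 -7.766840e+01] 0.06458724159637685
t 1.85 pos [0.4432 0.0299 0.2269] yaw 12.21 tilt [0.0001 0.0003] j [-0.7  -0.03  0.52  2.04  0.02  1.13  0.03] F [0.4 1.  0.6] w 0.085
  -> d [-0.0195  0.0074  0.1419] turn 0.0001 (alt -3.1415)
```

View pics/w1.png

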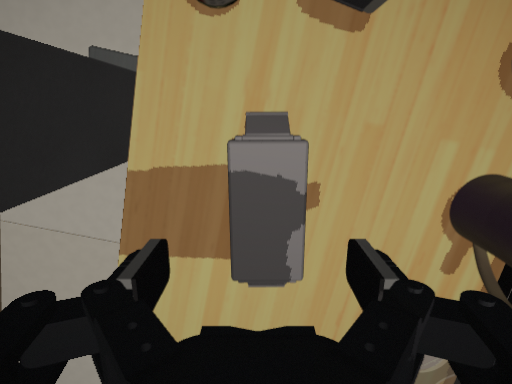

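The wrist view shows the lid spanning cols 230–305, rows 140–283, centred between the fingers along their closing line. The far clip is open at (267,123). All three cameras agree on the centre, (0.4547, 0.013), with the lid at 0.064. Descending to grip.

```bash
python3 -m crank '[{"tx": -0.019, "ty": 0.0075, "tz": 0.03, "jaw": 0.085}, {"tx": -0.019, "ty": 0.0075, "tz": 0.08, "jaw": 0.085}, {"tx": -0.019, "ty": 0.0075, "tz": 0.12, "jaw": 0.085}, {"tx": -0.019, "ty": 0.0075, "tz": 0.142, "jaw": 0.085}, {"tx": -0.019, "ty": 0.0075, "tz": 0.142, "jaw": 0.085}]' 50; python3 goal.py .4547 .013 .085 12.2
python3 -m crank '[{"jaw": 0.05}, {"jaw": 0.05}, {"jaw": 0.05}, {"jaw": 0.05}, {"jaw": 0.05}]' 50; python3 goal.py .4547 .013 .085 12.2
```

```text
time_s: 2.48
eef_pos: [0.4534, 0.0145, 0.0836]
orientation: [[-0.215, 0.977, -0.003], [0.977, 0.215, -0.001], [-0.0, -0.003, -1.0]]
contact_force: [0.2, -0.3, -0.3]
grip_width: 0.0854
grip_force: 0.0
t 2.48 pos [0.4534 0.0145 0.0836] yaw 12.41 tilt [-0.0031 -0.0007] j [-0.63  0.25  0.54  2.14 -0.18  0.8   0.24] F [ 0.2 -0.3 -0.3] w 0.0854
  -> d [-0.0017  0.0009 -0.0014] turn 0.0037 (alt -3.1379)
time_s: 3.1
eef_pos: [0.4553, 0.0141, 0.086]
orientation: [[-0.214, 0.977, 0.002], [0.977, 0.214, 0.001], [0.001, 0.002, -1.0]]
contact_force: [-1.9, 1.6, 7.6]
grip_width: 0.0633
grip_force: 56.1
t 3.1 pos [0.4553 0.0141 0.086 ] yaw 12.35 tilt [0.002  0.0013] j [-0.63  0.24  0.55  2.14 -0.18  0.8   0.24] F [-1.9  1.6  7.6] w 0.0633
  -> d [-0.0009 -0.0008  0.001 ] turn 0.0026 (alt -3.1390)
```

```bash
python3 -m crank '[{"tz": -0.02, "jaw": 0.05}, {"tz": -0.05, "jaw": 0.05}, {"tz": -0.05, "jaw": 0.05}]' 60; python3 goal.py .478 -.150 .12 6.8; python3 - <<'E'
from m import *
for n in('top','scene'):
    im,d,info=grab(n); W=cloud(d,info); x,y,z=W[...,0],W[...,1],W[...,2]
    q=(d>0)&(x>.4)&(x<.58)&(y>-.32)&(y<-.22)
    for lo,hi in((.086,.1),(.05,.08),(.03,.05)):
        p=W[q&(z>lo)&(z<hi)]
        if len(p)<20: continue
        vx,vy,x0,y0=cv2.fitLine(np.float32(p[:,:2]),cv2.DIST_HUBER,0,1e-3,1e-3).ravel()
        nrm=np.array([-vy,vx])*np.sign(vx); s=(p[:,:2]-[.4925,-.282])@nrm
        print(n,lo,len(p),'ang %.2f'%np.degrees(np.arctan(vy/vx)),'c',x0,y0,'x ext',p[:,0].min(),p[:,0].max(),'normal offs pct',np.percentile(s,[2,10,50,90,98]).round(4))
    p=W[(d>0)&(z>.055)&(y>-.15)&(y<.16)&(x>.3)&(x<.62)&(z<.13)]
E
```

```text
time_s: 3.48
eef_pos: [0.4557, 0.0139, 0.1368]
orientation: [[-0.213, 0.977, 0.004], [0.977, 0.213, 0.002], [0.001, 0.004, -1.0]]
contact_force: [-0.4, 0.6, -3.0]
grip_width: 0.0631
grip_force: 67.8
t 3.48 pos [0.4557 0.0139 0.1368] yaw 12.32 tilt [0.0041 0.0019] j [-0.67  0.14  0.57  2.11 -0.1   0.92  0.18] F [-0.4  0.6 -3. ] w 0.0631
  -> d [-0.1649 -0.0132  0.0165] turn 0.0964 (alt -3.0452)
top 0.086 130 ang 6.80 c 0.4871138 -0.2824169 x ext 0.43363837374405556 0.5515756839049435 normal offs pct [-0.0028 -0.0021  0.0004  0.002   0.0024]
top 0.05 235 ang 6.96 c 0.4894808 -0.28076017 x ext 0.4328110824614614 0.5497837866436583 normal offs pct [-0.0255  0.0006  0.0016  0.0022  0.0027]
top 0.03 163 ang 6.83 c 0.4949698 -0.28017208 x ext 0.433144922362811 0.5498457175747068 normal offs pct [-0.0378  0.0006  0.0016  0.0051  0.0129]
scene 0.086 147 ang 8.01 c 0.50162566 -0.2829222 x ext 0.4335589052765072 0.5497506700922503 normal offs pct [-0.0043 -0.0037 -0.0022  0.0001  0.0009]
scene 0.05 375 ang 7.30 c 0.49481216 -0.28495112 x ext 0.43344747856876453 0.5505168138472483 normal offs pct [-0.0261 -0.0175 -0.0035 -0.0025 -0.002 ]
scene 0.03 292 ang 1.80 c 0.5022013 -0.28960234 x ext 0.43384505419022956 0.5495258652197571 normal offs pct [-0.0365 -0.0307 -0.0064 -0.0001  0.0013]
```

```bash
python3 -m crank '[{"tx": -0.04, "ty": -0.004, "spin": 0.03, "jaw": 0.05}, {"tx": -0.08, "ty": -0.008, "spin": 0.06, "jaw": 0.05}, {"tx": -0.12, "ty": -0.011, "tz": 0.01, "spin": 0.094, "jaw": 0.05}, {"tx": -0.145, "ty": -0.012, "tz": 0.02, "spin": 0.094, "jaw": 0.05}, {"tx": -0.16, "ty": -0.013, "tz": 0.03, "spin": 0.094, "jaw": 0.05}]' 60; python3 goal.py .4781 -.163 .098 6.9;python3 -m crank '[{"jaw": 0.05}, {"jaw": 0.05}]';python3 goal.py .4781 -.163 .098 6.9
```

```text
time_s: 4.2
eef_pos: [0.4752, -0.1469, 0.1033]
orientation: [[-0.119, 0.993, -0.002], [0.993, 0.119, -0.001], [-0.0, -0.002, -1.0]]
contact_force: [-0.7, 0.6, -1.9]
grip_width: 0.0635
grip_force: 67.7
t 4.2 pos [ 0.4752 -0.1469  0.1033] yaw 6.85 tilt [-0.0018 -0.0005] j [-0.38  0.32  0.66  2.03 -0.26  0.88  0.55] F [-0.7  0.6 -1.9] w 0.0635
  -> d [-0.0163  0.001   0.0053] turn -0.0009 (alt 3.1407)
time_s: 4.45
eef_pos: [0.4756, -0.1449, 0.1044]
orientation: [[-0.121, 0.993, -0.001], [0.993, 0.121, 0.0], [0.0, -0.001, -1.0]]
contact_force: [0.9, -1.4, -2.3]
grip_width: 0.0637
grip_force: 67.6
t 4.45 pos [ 0.4756 -0.1449  0.1044] yaw 6.96 tilt [-0.001   0.0003] j [-0.38  0.32  0.66  2.03 -0.25  0.88  0.54] F [ 0.9 -1.4 -2.3] w 0.0637
  -> d [-0.0183  0.0002  0.0064] turn 0.0010 (alt -3.1406)
```

```bash
python3 -m crank '[{"tx": -0.012, "tz": 0.006, "jaw": 0.05}, {"tx": -0.024, "tz": 0.006, "jaw": 0.05}, {"tx": -0.034, "tz": 0.006, "jaw": 0.05}, {"tx": -0.04, "tz": 0.006, "jaw": 0.05}, {"tx": -0.044, "tz": 0.006, "jaw": 0.05}]' 60; python3 -m crank '[{"tx": -0.003, "jaw": 0.05}, {"tx": -0.006, "jaw": 0.05}, {"tx": -0.009, "jaw": 0.05}, {"tx": -0.012, "jaw": 0.05}, {"tx": -0.012, "jaw": 0.05}]' | sed -n '1,4p'; python3 goal.py .4841 -.2129 .098 6.9; python3 - <<'E'
from h import *
im,d,i=grab('top','t2.png'); a=cv2.resize(im[150:260,300:440,::-1],None,fx=4,fy=4)
im,d,i=grab('wrist'); cv2.imwrite('pics/c2.png',np.hstack([cv2.resize(a,(400,314)),cv2.resize(im[:,:,::-1],(400,314))]))
E
```

```text
time_s: 5.08
eef_pos: [0.4812, -0.1897, 0.0988]
orientation: [[-0.12, 0.993, 0.0], [0.993, 0.12, 0.0], [0.0, 0.0, -1.0]]
contact_force: [-0.0, -0.1, -2.9]
grip_width: 0.0634
grip_force: 67.6
time_s: 5.7
eef_pos: [0.4827, -0.2015, 0.0988]
orientation: [[-0.12, 0.993, 0.0], [0.993, 0.12, -0.0], [-0.0, 0.0, -1.0]]
contact_force: [-1.0, -0.3, -3.4]
t 5.7 pos [ 0.4827 -0.2015  0.0988] yaw 6.92 tilt [ 0.0003 -0.0003] j [-0.26  0.39  0.66  1.97 -0.3   0.89  0.68] F [-1.  -0.3 -3.4] w 0.0635
  -> d [-0.0115 -0.      0.0008] turn 0.0003 (alt -3.1413)
```

View pics/c2.png

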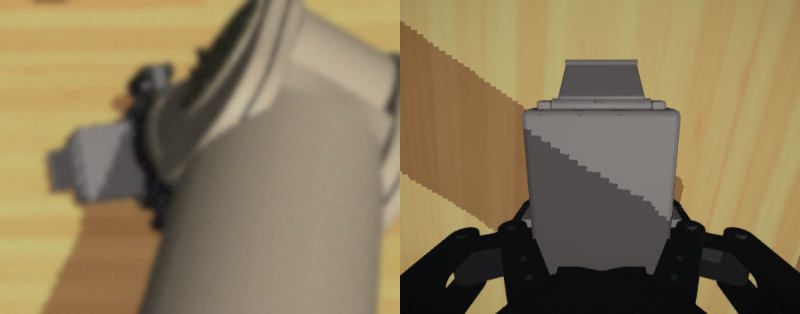

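The left crop shows the arm hiding the bracket. The right (wrist) view shows the rear clip still open at (600,80) and the box straight in the grip, so the rest is by feel.

```bash
for k in 1 2; do python3 -m crank '[{"tx": -0.002, "jaw": 0.05}, {"tx": -0.004, "jaw": 0.05}, {"tx": -0.004, "jaw": 0.05}]' | grep -E 'time|eef|contact'; done
```

```text
time_s: 6.18
eef_pos: [0.4832, -0.2053, 0.0988]
contact_force: [-0.2, 2.1, -3.2]
time_s: 6.55
eef_pos: [0.4837, -0.2094, 0.0988]
contact_force: [-0.0, 0.9, -3.0]
```

```bash
for k in 1 2 3; do python3 -m crank '[{"tx": -0.001, "jaw": 0.05}, {"tx": -0.002, "jaw": 0.05}, {"tx": -0.002, "jaw": 0.05}]' | grep -E 'eef|contact'; done
```

```text
eef_pos: [0.4839, -0.2111, 0.0988]
contact_force: [-0.5, 1.0, -1.7]
eef_pos: [0.4841, -0.212, 0.0986]
contact_force: [-1.5, 6.4, 0.8]
eef_pos: [0.4842, -0.2124, 0.0984]
contact_force: [-3.7, 13.3, 4.0]
```

```bash
python3 -m crank '[{"tx": -0.0006, "jaw": 0.05}, {"tx": -0.0012, "jaw": 0.05}, {"tx": -0.0012, "jaw": 0.05}]' | grep -E 'eef|contact';python3 goal.py .4841 -.2129 .098 6.9
```

```text
eef_pos: [0.4843, -0.2126, 0.0983]
contact_force: [-4.1, 17.3, 6.5]
t 8.05 pos [ 0.4843 -0.2126  0.0983] yaw 7.07 tilt [-0.0027  0.0058] j [-0.23  0.4   0.66  1.95 -0.32  0.9   0.71] F [-4.1 17.3  6.5] w 0.0636
  -> d [-0.0003 -0.0002  0.0003] turn 0.0030 (alt -3.1386)
```

Shut at 17.5 N, within 1 mm of the predicted place. Backing off and lifting before turning the box round.

```bash
python3 -m crank '[{"tx": 0.01, "jaw": 0.05}, {"tx": 0.04, "jaw": 0.05}, {"tx": 0.06, "tz": -0.04, "jaw": 0.05}, {"tx": 0.06, "tz": -0.09, "jaw": 0.05}, {"tx": 0.06, "tz": -0.12, "jaw": 0.05}]' 70|grep -E 'time|eef'; python3 -m crank '[{"spin": -0.18, "jaw": 0.05}, {"spin": -0.36, "jaw": 0.05}, {"spin": -0.54, "jaw": 0.05}, {"spin": -0.72, "jaw": 0.05}, {"spin": -0.9, "jaw": 0.05}]'|grep -E 'time|eef'; python3 goal.py .4781 -.163 .2 -173.1
```

```text
time_s: 8.68
eef_pos: [0.4777, -0.1571, 0.221]
time_s: 9.3
eef_pos: [0.4771, -0.1572, 0.2187]
t 9.3 pos [ 0.4771 -0.1572  0.2187] yaw 58.78 tilt [ 0.0004 -0.0005] j [-0.37  0.14  0.65  1.92 -0.09  1.12  1.34] F [-0.4  0.2 -1.8] w 0.0633
  -> d [-0.0038 -0.0045  0.0188] turn -2.2360 (alt 0.9055)
```

```bash
python3 -m crank '[{"spin": -0.18, "jaw": 0.05}, {"spin": -0.36, "jaw": 0.05}, {"spin": -0.54, "jaw": 0.05}, {"spin": -0.72, "jaw": 0.05}, {"spin": -0.9, "jaw": 0.05}]'|grep -E 'time|eef|cont|grip';  python3 goal.py .4781 -.163 .2 -173.1
```

```text
time_s: 9.93
eef_pos: [0.4771, -0.1572, 0.2187]
contact_force: [-0.3, 0.0, -2.9]
grip_width: 0.0633
grip_force: 78.5
t 9.93 pos [ 0.4771 -0.1572  0.2187] yaw 110.36 tilt [ 0.0003 -0.0006] j [-0.3   0.13  0.57  1.92 -0.08  1.12  2.23] F [-0.3  0.  -2.9] w 0.0633
  -> d [ 0.0011 -0.0058  0.0187] turn -1.3359 (alt 1.8057)
```

The last joint rises with negative turns, so the other way round fits its range: +4.947 rad in all.

```bash
for k in 1 2 3 4 5; do python3 -m crank '[{"spin": 0.18, "jaw": 0.05}, {"spin": 0.36, "jaw": 0.05}, {"spin": 0.54, "jaw": 0.05}, {"spin": 0.72, "jaw": 0.05}, {"spin": 0.9, "jaw": 0.05}]'|grep -E 'eef'; done;  python3 goal.py .4781 -.163 .2 -173.1
```

```text
eef_pos: [0.4771, -0.1572, 0.2187]
eef_pos: [0.4771, -0.1572, 0.2187]
eef_pos: [0.4771, -0.1572, 0.2187]
eef_pos: [0.4771, -0.1571, 0.2188]
eef_pos: [0.4771, -0.1571, 0.2188]
t 13.05 pos [ 0.4771 -0.1571  0.2188] yaw -148.15 tilt [ 0.0005 -0.0003] j [-0.74  0.2   1.08  1.93 -0.2   1.12 -2.17] F [-0.  -0.6 -2.3] w 0.0633
  -> d [0.0055 0.0023 0.0188] turn 0.4355 (alt -2.7061)
```

```bash
python3 -m crank '[{"spin": 0.15, "jaw": 0.05}, {"spin": 0.3, "jaw": 0.05}, {"spin": 0.4355, "jaw": 0.05}, {"spin": 0.4355, "jaw": 0.05}]'|grep -E 'eef';  python3 goal.py .4781 -.160 .1 -173.1; python3 - <<'E'
from h import *
for n in('top','scene'):
    im,d,info=grab(n); W=cloud(d,info); x,y,z=W[...,0],W[...,1],W[...,2]
    if n=='scene': b=im
    # box lid and clips region
    m=(d>0)&(z>.14)&(z<.215)&(y<0)&(y>-.3)&(x>.4)&(x<.56)
    s=(W[m][:,:2]-[.4771,-.1571])@np.array([.12,-.993]); print(n,m.sum(),np.percentile(s,[1,2,98,99]).round(4) if m.sum() else '')
    cv2.imwrite('pics/%s3.png'%n,im[:,:,::-1])
c=lambda f,y0,x0:cv2.resize(cv2.imread('pics/'+f)[y0:y0+160,x0:x0+200],(400,320))
cv2.imwrite('pics/c3.png',np.hstack([c('top3.png',130,270),c('scene3.png',170,190)]))
E
```

```text
eef_pos: [0.4772, -0.1569, 0.2187]
t 13.55 pos [ 0.4772 -0.1569  0.2187] yaw -172.70 tilt [ 0.0001 -0.0005] j [-0.8   0.23  1.16  1.93 -0.23  1.13 -2.56] F [ 0.7 -0.1 -2.4] w 0.0631
  -> d [ 0.0031 -0.0005  0.1187] turn 0.0070 (alt -3.1346)
top 1032 [-0.0689 -0.0687 -0.0024  0.0007]
scene 1870 [-0.0125 -0.0098  0.0783  0.0802]
```

View pics/c3.png

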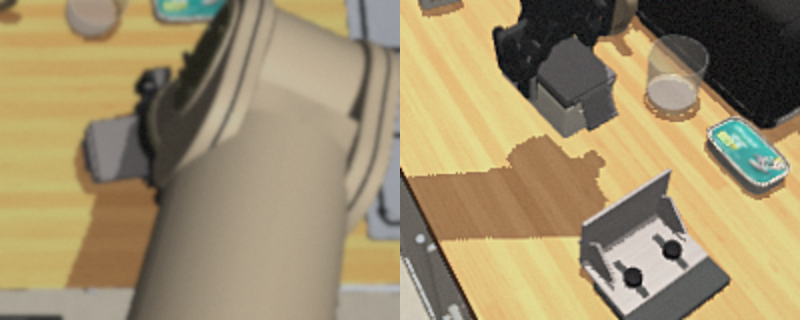

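The scene crop shows the still open clip at (600,95) facing the bracket. In the top view the pressed end measures 69 mm from the tool, so that clip is shut. Lowering.

```bash
python3 -m crank '[{"tz": 0.05, "jaw": 0.05}, {"tz": 0.09, "spin": 0.007, "jaw": 0.05}, {"tx": 0.002, "tz": 0.12, "spin": 0.007, "jaw": 0.05}, {"tx": 0.002, "tz": 0.12, "spin": 0.007, "jaw": 0.05}]'|grep -E 'eef|orient|cont';  python3 goal.py .4841 -.2129 .0985 -173.1
```

```text
eef_pos: [0.4763, -0.1588, 0.0974]
orientation: [[0.121, -0.993, -0.004], [-0.993, -0.121, -0.0], [-0.0, 0.004, -1.0]]
contact_force: [-0.2, -0.8, -2.7]
t 14.15 pos [ 0.4763 -0.1588  0.0974] yaw -173.05 tilt [-0.0037 -0.0003] j [-0.6   0.45  0.98  2.03 -0.48  0.91 -2.38] F [-0.2 -0.8 -2.7] w 0.0632
  -> d [ 0.0546 -0.0012 -0.0011] turn 0.0009 (alt -3.1407)
```

```bash
python3 -m crank '[{"tx": 0.01, "tz": -0.001, "jaw": 0.05}, {"tx": 0.018, "tz": -0.001, "jaw": 0.05}, {"tx": 0.024, "tz": -0.001, "jaw": 0.05}, {"tx": 0.028, "tz": -0.001, "jaw": 0.05}, {"tx": 0.028, "tz": -0.001, "jaw": 0.05}]' |grep -E 'eef|cont';  for k in 1 2; do python3 -m crank '[{"tx": 0.002, "jaw": 0.05}, {"tx": 0.004, "jaw": 0.05}, {"tx": 0.006, "jaw": 0.05}, {"tx": 0.008, "jaw": 0.05}, {"tx": 0.008, "jaw": 0.05}]' | grep -E 'time|eef|contact'; done
```

```text
eef_pos: [0.4809, -0.1867, 0.0999]
contact_force: [1.0, 0.3, -2.4]
time_s: 15.4
eef_pos: [0.4818, -0.1946, 0.0998]
contact_force: [0.5, -0.2, -2.9]
time_s: 16.02
eef_pos: [0.4829, -0.2023, 0.0998]
contact_force: [0.4, 1.2, -2.4]
```

```bash
for k in 1 2 3 ; do python3 -m crank '[{"tx": 0.001, "jaw": 0.05}, {"tx": 0.002, "jaw": 0.05}, {"tx": 0.003, "jaw": 0.05}, {"tx": 0.003, "jaw": 0.05}]' | grep -E 'eef|contact'; done
```

```text
eef_pos: [0.4832, -0.2055, 0.0998]
contact_force: [-0.3, 1.6, -2.1]
eef_pos: [0.4835, -0.2085, 0.0998]
contact_force: [-0.3, 1.8, -2.2]
eef_pos: [0.4839, -0.2114, 0.0998]
contact_force: [-1.0, 1.5, -2.4]
```

```bash
for k in 1 2 3 ; do python3 -m crank '[{"tx": 0.001, "jaw": 0.05}, {"tx": 0.0015, "jaw": 0.05}, {"tx": 0.0015, "jaw": 0.05}]' | grep -E 'eef|contact'; done
```

```text
eef_pos: [0.484, -0.2128, 0.0998]
contact_force: [-0.9, 1.9, -2.3]
eef_pos: [0.4842, -0.2143, 0.0998]
contact_force: [-0.7, 1.2, -1.9]
eef_pos: [0.4844, -0.2149, 0.0997]
contact_force: [-1.0, 5.6, 0.3]
```

```bash
python3 -m crank '[{"tx": 0.001, "jaw": 0.05}, {"tx": 0.0018, "jaw": 0.05}, {"tx": 0.0018, "jaw": 0.05}]' | grep -E 'eef|contact';  python3 -m crank '[{"tx": 0.0006, "jaw": 0.05}, {"tx": 0.001, "jaw": 0.05}, {"tx": 0.001, "jaw": 0.05}]' | grep -E 'eef|contact';python3 goal.py .478 -.16 .0985 -173.1
```

```text
eef_pos: [0.4845, -0.2153, 0.0994]
contact_force: [-3.5, 11.8, 3.4]
eef_pos: [0.4846, -0.2155, 0.0993]
contact_force: [-3.2, 15.6, 4.8]
t 19.4 pos [ 0.4846 -0.2155  0.0993] yaw -173.00 tilt [-0.0022  0.0055] j [-0.44  0.51  0.94  1.95 -0.51  0.94 -2.26] F [-3.2 15.6  4.8] w 0.0631
  -> d [-0.0559 -0.0002  0.0011] turn 0.0017 (alt -3.1399)
```

Second clip shut at about 16 N. The two contact positions put the box centre 1.4 mm behind the TCP along tool x. Next: back off, lift, turn the free way round and carry it to the stack.

```bash
python3 -m crank '[{"tx": -0.01, "jaw": 0.05}, {"tx": -0.05, "jaw": 0.05}, {"tx": -0.07, "tz": -0.05, "jaw": 0.05}, {"tx": -0.07, "tz": -0.11, "jaw": 0.05}, {"tx": -0.07, "tz": -0.17, "spin": -0.1, "jaw": 0.05}]' 70|grep -E 'eef|cont'; python3 -m crank '[{"tx": -0.03, "tz": -0.03, "spin": -0.18, "jaw": 0.05}, {"tx": -0.06, "tz": -0.03, "spin": -0.36, "jaw": 0.05}, {"tx": -0.09, "tz": -0.03, "spin": -0.54, "jaw": 0.05}, {"tx": -0.11, "tz": -0.03, "spin": -0.72, "jaw": 0.05}, {"tx": -0.13, "tz": -0.03, "spin": -0.9, "jaw": 0.05}]'|grep -E 'eef';for k in 1 2; do python3 -m crank '[{"spin": -0.18, "jaw": 0.05}, {"spin": -0.36, "jaw": 0.05}, {"spin": -0.54, "jaw": 0.05}, {"spin": -0.72, "jaw": 0.05}, {"spin": -0.9, "jaw": 0.05}]'|grep -E 'eef'; done; python3 goal.py .4865 .08 .3 -7.4
```

```text
eef_pos: [0.4762, -0.1492, 0.2712]
contact_force: [0.9, 2.6, -1.5]
eef_pos: [0.4478, -0.022, 0.2996]
eef_pos: [0.448, -0.0228, 0.2993]
eef_pos: [0.448, -0.0227, 0.2992]
t 21.9 pos [ 0.448  -0.0227  0.2992] yaw -12.42 tilt [-0.0002  0.0011] j [-1.47 -0.47  1.16  1.95  0.43  1.41 -0.65] F [ 0.4  0.4 -1.8] w 0.0632
  -> d [ 0.1085  0.0155 -0.0007] turn -0.0876 (alt 3.0539)
```

```bash
python3 -m crank '[{"tx": 0.03, "ty": 0.004, "tz": 0.01, "spin": -0.02, "jaw": 0.05}, {"tx": 0.06, "ty": 0.01, "tz": 0.02, "spin": -0.05, "jaw": 0.05}, {"tx": 0.09, "ty": 0.0155, "tz": 0.02, "spin": -0.0876, "jaw": 0.05}, {"tx": 0.1085, "ty": 0.0155, "tz": 0.02, "spin": -0.0876, "jaw": 0.05}, {"tx": 0.1085, "ty": 0.0155, "tz": 0.02, "spin": -0.0876, "jaw": 0.05}]'|grep -E 'eef'; python3 goal.py .4865 .2 .28 -7.4; cat > wr.py <<'E'
from m import *
import sys
im,d,info=grab('wrist',sys.argv[1]+'.png'); W=cloud(d,info); np.save(sys.argv[1]+'.npy',W); x,y,z=W[...,0],W[...,1],W[...,2]
m=(d>0)&(z>.122)&(z<.134)&(x>.4)&(x<.57)&(y>.15)&(y<.36); p=W[m]; print(m.sum(), rect(p[:,:2]) if m.sum()>30 else '', np.median(p[:,2]) if m.sum() else '')
E
python3 wr.py w4
```

```text
eef_pos: [0.4785, 0.0794, 0.2826]
t 22.52 pos [0.4785 0.0794 0.2826] yaw -7.63 tilt [0.0058 0.0032] j [-1.87 -0.5   1.34  1.9   0.49  1.38 -0.79] F [-0.2 -0.6 -3. ] w 0.0634
  -> d [ 0.1206 -0.0081  0.0031] turn -0.0041 (alt 3.1375)
4420 [ 0.4801  0.2043 64.0105 29.9368 -7.8936] 0.1281867407707497
```

The near end of the stack measures as expected: lid at 0.128, 64 mm wide, yaw −7.9. But joints 2 and 3 have reached their limits, so I'll go back and unwind the elbow before approaching the stack.

```bash
python3 -m crank '[{"tx": -0.04, "jaw": 0.05}, {"tx": -0.08, "tz": 0.02, "jaw": 0.05}, {"tx": -0.1, "tz": 0.06, "jaw": 0.05}, {"tx": -0.1, "tz": 0.1, "jaw": 0.05}, {"tx": -0.1, "tz": 0.14, "jaw": 0.05}]'|grep -E 'eef'; python3 goal.py .4865 .0 .2 -7.4;for k in 1 2 3; do python3 -m crank '[{"spin": -0.18, "jaw": 0.05}, {"spin": -0.36, "jaw": 0.05}, {"spin": -0.54, "jaw": 0.05}, {"spin": -0.72, "jaw": 0.05}, {"spin": -0.9, "jaw": 0.05}]'|grep -E 'eef'; python3 goal.py .4865 .0 .2 172.6; done
```

```text
eef_pos: [0.428, -0.0203, 0.1676]
t 23.2 pos [ 0.428  -0.0203  0.1676] yaw -7.94 tilt [0.0379 0.0014] j [-1.57 -0.5   1.34  2.18  0.56  1.11 -0.65] F [-0.2  0.  -3.4] w 0.0633
  -> d [ 0.0284  0.0563 -0.0301] turn -0.0094 (alt 3.1322)
eef_pos: [0.4286, -0.0202, 0.1685]
t 23.82 pos [ 0.4286 -0.0202  0.1685] yaw 44.02 tilt [0.0376 0.0013] j [-1.57 -0.5   1.34  2.18  0.56  1.11  0.26] F [ 0.   0.8 -1.9] w 0.063
  -> d [-0.0265  0.0565 -0.0292] turn -2.2442 (alt 0.8974)
eef_pos: [0.4286, -0.0202, 0.1686]
t 24.45 pos [ 0.4286 -0.0202  0.1686] yaw 95.56 tilt [0.0376 0.0013] j [-1.57 -0.5   1.34  2.18  0.56  1.11  1.16] F [ 1.3  0.4 -2.1] w 0.0634
  -> d [-0.0607  0.0144 -0.0292] turn -1.3446 (alt 1.7970)
eef_pos: [0.4286, -0.0202, 0.1685]
t 25.07 pos [ 0.4286 -0.0202  0.1685] yaw 147.12 tilt [0.0375 0.0012] j [-1.57 -0.5   1.34  2.18  0.56  1.11  2.06] F [-0.5  0.  -2. ] w 0.0636
  -> d [-0.049  -0.0387 -0.0292] turn -0.4447 (alt 2.6968)
```

```bash
python3 -m crank '[{"tx": 0.01, "ty": -0.04, "tz": -0.01, "spin": 0.15, "jaw": 0.05}, {"tx": 0.02, "ty": -0.08, "tz": -0.02, "spin": 0.3, "jaw": 0.05}, {"tx": 0.035, "ty": -0.13, "tz": -0.03, "spin": 0.5, "jaw": 0.05}, {"tx": 0.035, "ty": -0.13, "tz": -0.03, "spin": 0.7, "jaw": 0.05}, {"tx": 0.035, "ty": -0.13, "tz": -0.03, "spin": 0.9, "jaw": 0.05}]'|grep -E 'eef'; python3 goal.py .53 -.13 .2 -7.4;
```

```text
eef_pos: [0.4679, -0.1096, 0.2289]
t 25.7 pos [ 0.4679 -0.1096  0.2289] yaw 97.35 tilt [ 0.0876 -0.0116] j [-1.43 -0.5   1.34  2.03  0.55  1.19  1.41] F [-0.2  0.3 -3.2] w 0.0635
  -> d [-0.0562 -0.0275  0.0345] turn 1.8282 (alt -1.3134)
```

```bash
python3 -m crank '[{"tz": -0.03, "jaw": 0.05}, {"tz": -0.05, "jaw": 0.05}, {"tz": -0.07, "jaw": 0.05}, {"tz": -0.07, "jaw": 0.05}]'|grep -E 'eef'; python3 goal.py .4762 -.1492 .27 -7.4
```

```text
eef_pos: [0.4621, -0.1082, 0.299]
t 26.2 pos [ 0.4621 -0.1082  0.299 ] yaw 97.74 tilt [ 0.0882 -0.0117] j [-1.32 -0.5   1.17  1.95  0.5   1.34  1.43] F [-0.4 -0.9 -2.4] w 0.0636
  -> d [-0.0059 -0.0418  0.0306] turn 1.8351 (alt -1.3065)
```

```bash
for k in 1 2 3 4 5; do python3 -m crank '[{"spin": 0.18, "jaw": 0.05}, {"spin": 0.36, "jaw": 0.05}, {"spin": 0.54, "jaw": 0.05}, {"spin": 0.72, "jaw": 0.05}, {"spin": 0.9, "jaw": 0.05}]'>/dev/null; python3 goal.py .4762 -.1492 .27 -7.4|head -1; done
```

```text
t 26.82 pos [ 0.4615 -0.1074  0.2975] yaw 46.09 tilt [ 0.0862 -0.0124] j [-1.13 -0.3   1.11  1.95  0.3   1.25  0.7 ] F [ 0.4  0.6 -2.8] w 0.0635
t 27.45 pos [ 0.4614 -0.1075  0.2975] yaw -5.57 tilt [ 0.0862 -0.0127] j [-0.94 -0.2   0.98  1.95  0.18  1.22 -0.11] F [-0.2  0.2 -2.9] w 0.0632
t 28.07 pos [ 0.4615 -0.1075  0.2976] yaw -57.26 tilt [ 0.0864 -0.0127] j [-0.8  -0.15  0.87  1.94  0.13  1.21 -0.97] F [-0.   0.2 -2.4] w 0.0634
t 28.7 pos [ 0.4615 -0.1075  0.2976] yaw -108.68 tilt [ 0.0864 -0.0128] j [-0.7  -0.13  0.78  1.94  0.1   1.21 -1.84] F [-0.3 -0.5 -2.7] w 0.063
t 29.32 pos [ 0.4605 -0.1091  0.3038] yaw -150.71 tilt [ 0.097  -0.0241] j [-0.44 -0.11  0.54  1.93  0.07  1.2  -2.56] F [-0.7  0.5 -2.5] w 0.0632
```

```bash
for k in 1 2; do python3 -m crank '[{"spin": -0.18, "jaw": 0.05}, {"spin": -0.36, "jaw": 0.05}, {"spin": -0.54, "jaw": 0.05}, {"spin": -0.72, "jaw": 0.05}, {"spin": -0.9, "jaw": 0.05}]'>/dev/null; python3 goal.py .4762 -.1492 .27 -7.4|head -1; done;  python3 -m crank '[{"tz": 0.02, "spin": -0.18, "jaw": 0.05}, {"tz": 0.04, "spin": -0.36, "jaw": 0.05}, {"tz": 0.06, "spin": -0.54, "jaw": 0.05}, {"tz": 0.07, "spin": -0.7, "jaw": 0.05}, {"tz": 0.07, "spin": -0.7, "jaw": 0.05}]'>/dev/null;python3 goal.py .35 -.085 .22 -7.4
```

```text
t 29.95 pos [ 0.4603 -0.1105  0.304 ] yaw -98.96 tilt [ 0.0972 -0.0246] j [-0.5  -0.12  0.6   1.93  0.09  1.21 -1.66] F [ 0.6  0.8 -2.6] w 0.0631
t 30.57 pos [ 0.4603 -0.1105  0.3039] yaw -47.50 tilt [ 0.0972 -0.0246] j [-0.57 -0.13  0.66  1.94  0.1   1.21 -0.77] F [-0.3  0.2 -3. ] w 0.0631
t 31.2 pos [ 0.4668 -0.1119  0.2341] yaw -7.59 tilt [ 0.0961 -0.0251] j [-0.61 -0.03  0.74  2.02  0.04  1.05 -0.01] F [-0.3 -0.3 -2.2] w 0.0629
  -> d [ 0.0112 -0.1202  0.0021] turn -0.0034 (alt 3.1382)
```

```bash
python3 -m crank '[{"tx": 0.003, "ty": -0.03, "jaw": 0.05}, {"tx": 0.006, "ty": -0.06, "jaw": 0.05}, {"tx": 0.009, "ty": -0.085, "jaw": 0.05}, {"tx": 0.009, "ty": -0.085, "jaw": 0.05}]'>/dev/null;python3 goal.py .33 -.08 .22 -7.4;  python3 -m crank '[{"tx": 0.001, "ty": -0.015, "jaw": 0.05}, {"tx": 0.002, "ty": -0.03, "jaw": 0.05}, {"tx": 0.002, "ty": -0.03, "jaw": 0.05}]'>/dev/null;python3 goal.py .33 -.08 .22 -7.4
```

```text
t 31.7 pos [ 0.384  -0.0912  0.2266] yaw -7.69 tilt [ 0.0988 -0.0229] j [-0.6  -0.29  0.62  2.21  0.22  1.08 -0.21] F [ 1.7 -0.3 -2.8] w 0.0633
  -> d [ 0.0039 -0.0554  0.001 ] turn -0.0051 (alt 3.1365)
t 32.08 pos [ 0.3559 -0.0855  0.2238] yaw -7.60 tilt [ 0.099  -0.0238] j [-0.57 -0.37  0.57  2.27  0.25  1.1  -0.26] F [ 0.4  0.2 -2.2] w 0.0634
  -> d [ 0.002  -0.0266  0.0011] turn -0.0034 (alt 3.1382)
```

```bash
for k in 1 2 3 4; do python3 -m crank '[{"tx": 0.001, "ty": -0.01, "jaw": 0.05}, {"tx": 0.001, "ty": -0.02, "jaw": 0.05}, {"tx": 0.001, "ty": -0.02, "jaw": 0.05}]'>/dev/null;python3 goal.py .33 -.08 .22 -7.4|head -1; done
```

```text
t 32.45 pos [ 0.3357 -0.0815  0.2215] yaw -7.42 tilt [ 0.0982 -0.0242] j [-0.55 -0.43  0.53  2.31  0.27  1.12 -0.29] F [ 0.2  0.5 -1.5] w 0.0631
t 32.83 pos [ 0.316  -0.078   0.2195] yaw -7.42 tilt [ 0.0982 -0.0245] j [-0.49 -0.47  0.47  2.35  0.26  1.14 -0.29] F [ 0.6 -0.1 -2.8] w 0.0631
t 33.2 pos [ 0.2968 -0.0748  0.2176] yaw -7.47 tilt [ 0.0983 -0.0252] j [-0.36 -0.49  0.34  2.38  0.21  1.14 -0.25] F [ 1.2 -0.1 -1.6] w 0.0634
t 33.58 pos [ 0.2774 -0.0717  0.2156] yaw -7.55 tilt [ 0.0983 -0.0258] j [-0.11 -0.5   0.14  2.41  0.1   1.13 -0.15] F [-0.1 -0.3 -2.1] w 0.063
```

```bash
for k in 1 2 3; do python3 -m crank '[{"tx": 0.001, "ty": -0.006, "jaw": 0.05}, {"tx": 0.001, "ty": -0.012, "jaw": 0.05}, {"tx": 0.001, "ty": -0.012, "jaw": 0.05}]'>/dev/null;python3 goal.py .33 -.08 .22 -7.4|head -1; done
```

```text
t 33.95 pos [ 0.2663 -0.0684  0.2149] yaw -7.37 tilt [ 0.0993 -0.0249] j [ 0.31 -0.49 -0.19  2.42 -0.09  1.11  0.05] F [-0.2 -0.4 -2.5] w 0.0633
t 34.33 pos [ 0.2622 -0.068   0.2136] yaw -7.40 tilt [ 0.092 -0.023] j [ 0.43 -0.5  -0.28  2.42 -0.14  1.12  0.11] F [ 0.1 -0.4 -2.9] w 0.0628
t 34.7 pos [ 0.2596 -0.0678  0.2128] yaw -7.40 tilt [ 0.0834 -0.0206] j [ 0.45 -0.5  -0.29  2.42 -0.15  1.12  0.12] F [-0.6  0.5 -2.6] w 0.0631
```

Pushing inward against the elbow limit straightens the tool as hoped; continuing in measured pushes.

```bash
for k in 1 2 3; do python3 -m crank '[{"tx": 0.002, "ty": -0.012, "jaw": 0.05}, {"tx": 0.002, "ty": -0.025, "jaw": 0.05}, {"tx": 0.002, "ty": -0.025, "jaw": 0.05}]'>/dev/null;python3 goal.py .33 -.08 .22 -7.4|head -1; done
```

```text
t 35.08 pos [ 0.2546 -0.068   0.2123] yaw -7.45 tilt [ 0.0663 -0.0162] j [ 0.47 -0.5  -0.29  2.42 -0.15  1.14  0.13] F [ 0.5  1.  -1.9] w 0.0635
t 35.45 pos [ 0.2497 -0.0681  0.2121] yaw -7.45 tilt [ 0.0496 -0.0115] j [ 0.47 -0.5  -0.29  2.42 -0.15  1.16  0.13] F [ 0.5  0.1 -2.5] w 0.0633
t 35.83 pos [ 0.2447 -0.0684  0.212 ] yaw -7.44 tilt [ 0.0328 -0.0067] j [ 0.47 -0.5  -0.29  2.42 -0.15  1.18  0.14] F [ 1.5  1.2 -2.7] w 0.0631
```

```bash
python3 -m crank '[{"tx": 0.002, "ty": -0.012, "jaw": 0.05}, {"tx": 0.002, "ty": -0.025, "jaw": 0.05}, {"tx": 0.002, "ty": -0.025, "jaw": 0.05}]'>/dev/null;python3 goal.py .33 -.08 .22 -7.4|head -1;  python3 -m crank '[{"tx": 0.002, "ty": -0.012, "jaw": 0.05}, {"tx": 0.002, "ty": -0.022, "jaw": 0.05}, {"tx": 0.002, "ty": -0.022, "jaw": 0.05}]'>/dev/null;python3 goal.py .48 .07 .25 -7.4
```

```text
t 36.2 pos [ 0.2397 -0.0688  0.212 ] yaw -7.45 tilt [ 0.016  -0.0018] j [ 0.47 -0.5  -0.28  2.42 -0.15  1.19  0.14] F [-0.8  0.2 -2. ] w 0.0634
t 36.58 pos [ 0.2353 -0.0691  0.2121] yaw -7.44 tilt [0.0014 0.0025] j [ 0.47 -0.5  -0.28  2.42 -0.14  1.21  0.15] F [-0.  -0.2 -2.7] w 0.0635
  -> d [ 0.1697  0.2247 -0.0372] turn -0.0008 (alt 3.1408)
```

```bash
python3 -m crank '[{"tx": 0.002, "ty": 0.015, "jaw": 0.05}, {"tx": 0.006, "ty": 0.04, "jaw": 0.05}, {"tx": 0.015, "ty": 0.08, "tz": -0.01, "jaw": 0.05}, {"tx": 0.025, "ty": 0.12, "tz": -0.02, "jaw": 0.05}]'>/dev/null;python3 goal.py .48 .07 .25 -7.4
```

```text
t 37.08 pos [ 0.3589 -0.0597  0.2326] yaw -7.46 tilt [0.0018 0.0026] j [ 0.47 -0.19 -0.38  2.16 -0.08  1.15 -0.01] F [ 0.3 -0.3 -2. ] w 0.0632
  -> d [ 0.1444  0.1033 -0.0169] turn -0.0010 (alt 3.1406)
```

```bash
python3 -m crank '[{"tx": 0.02, "ty": 0.04, "tz": -0.01, "jaw": 0.05}, {"tx": 0.05, "ty": 0.08, "tz": -0.02, "jaw": 0.05}, {"tx": 0.09, "ty": 0.103, "tz": -0.02, "jaw": 0.05}, {"tx": 0.13, "ty": 0.103, "tz": -0.02, "jaw": 0.05}, {"tx": 0.144, "ty": 0.103, "tz": -0.02, "jaw": 0.05}]'>/dev/null; python3 -m crank '[{"jaw": 0.05}, {"jaw": 0.05}]'>/dev/null;python3 wr.py w5;python3 goal.py .486 .2 .26 -7.4
```

```text
1748 [ 0.4787  0.194  63.1965  9.254  -7.4817] 0.12622027609891567
t 38.0 pos [0.4782 0.0681 0.2528] yaw -7.55 tilt [0.0015 0.0018] j [ 0.3   0.09 -0.56  1.87  0.05  1.19 -0.41] F [ 0.2 -0.3 -2.8] w 0.0633
  -> d [ 0.1318 -0.0096 -0.0069] turn -0.0026 (alt 3.1390)
```

```bash
python3 -m crank '[{"tx": 0.035, "ty": -0.002, "tz": -0.01, "jaw": 0.05}, {"tx": 0.07, "ty": -0.005, "tz": -0.01, "jaw": 0.05}, {"tx": 0.1, "ty": -0.008, "tz": -0.01, "jaw": 0.05}, {"tx": 0.125, "ty": -0.009, "tz": -0.01, "jaw": 0.05}, {"tx": 0.132, "ty": -0.0095, "tz": -0.01, "jaw": 0.05}]'>/dev/null; python3 -m crank '[{"jaw": 0.05}, {"jaw": 0.05}]'>/dev/null;python3 wr.py w6;python3 goal.py .4865 .2535 .24 -7.4; python3 - <<'E'
from m import *
P=[]
for f,lo,hi in(('w4',0,.2),('w5',0,.2),('w6',.2,.4)):
    W=np.load(f+'.npy'); p=W.reshape(-1,3); m=(p[:,2]>.118)&(p[:,2]<.134)&(p[:,0]>.4)&(p[:,0]<.57)&(p[:,1]>.15)&(p[:,1]<.36)
    p=p[m]; u=np.array([np.cos(np.radians(82.6)),np.sin(np.radians(82.6))]); n=np.array([u[1],-u[0]])
    s=(p[:,:2]-[.4865,.2535])@u; t=(p[:,:2]-[.4865,.2535])@n
    print(f,'len',np.percentile(s,[.5,2,98,99.5]).round(4),'wid',np.percentile(t,[.5,99.5]).round(4),'z',np.median(p[:,2]).round(4))
    h=p[:,2]>.1255; print('   lid only', np.percentile(s[h],[.5,2,98,99.5]).round(4))
    for a,b in((-.07,-.06),(-.055,-.03),(.0,.03),(.03,.058)):
        k=(s>a)&(s<b)&h
        if k.sum()>30: print('    ',a,b,k.sum(),np.percentile(t[k],[1,99]).round(4))
E
```

```text
8770 [ 0.4914  0.292  64.198  60.0279 -7.213 ] 0.12834494713697114
t 38.92 pos [0.4862 0.2003 0.2632] yaw -7.54 tilt [0.0017 0.0018] j [ 0.11  0.2  -0.66  1.75  0.13  1.23 -0.71] F [-0.5 -0.4 -2.5] w 0.0636
  -> d [ 0.0527 -0.0067  0.0233] turn -0.0025 (alt 3.1391)
w4 len [-0.0644 -0.0638 -0.0354 -0.035 ] wid [-0.0312  0.0315] z 0.1281
   lid only [-0.0612 -0.0593 -0.0353 -0.035 ]
     -0.055 -0.03 3155 [-0.0308  0.0309]
w5 len [-0.0647 -0.0645 -0.056  -0.0558] wid [-0.0306  0.0307] z 0.1255
   lid only [-0.0624 -0.0619 -0.0559 -0.0557]
     -0.07 -0.06 77 [-0.0259  0.0252]
w6 len [0.0126 0.0144 0.0671 0.069 ] wid [-0.0315  0.0314] z 0.1283
   lid only [0.012  0.0144 0.063  0.0645]
     0.0 0.03 2558 [-0.0311  0.031 ]
     0.03 0.058 4716 [-0.0309  0.0309]
```

View pics/w6.png

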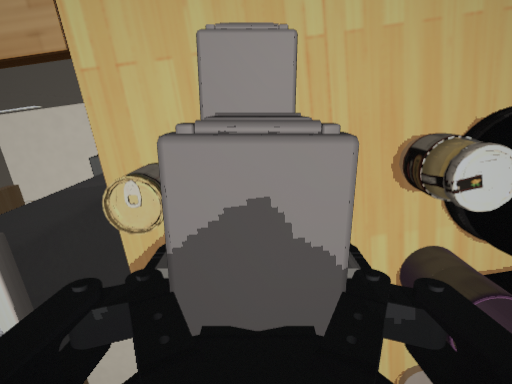

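The wrist view shows the stack lid at (248,75), parallel to the held lid at (258,230) with its clip shut at (265,125). The tin at (135,205), jar at (475,175) and mug at (460,290) are untouched. Now checking where the held box sits in the tool.

```bash
python3 - <<'E'
from m import *
W=np.load('w6.npy').reshape(-1,3); s=env.read_state(); R=np.array(s['orientation']);p=np.array(s['eef_pos'])
q=(W-p)@R; m=(q[:,2]>.0)&(q[:,2]<.05)&(abs(q[:,1])<.036)&(q[:,0]>.035)&(q[:,0]<.09); q=q[m]; print(m.sum(),np.percentile(q[:,2],[5,50,95]).round(4))
l=q[(q[:,2]<np.median(q[:,2])+.004)]
print('end',np.percentile(l[:,0],[99,99.8]),'all end',np.percentile(q[:,0],[98,99.5]),'wid',np.percentile(l[:,1],[.5,99.5]))
for a in(.037,.045,.052): k=(l[:,0]>a)&(l[:,0]<a+.006); print(a,np.percentile(l[k,1],[1,99]).round(4))
for a in(-.02,0,.02): k=(abs(l[:,1]-a)<.004); print('end at',a,np.percentile(l[k,0],99).round(4))
E
python3 goal.py .4869 .2564 .245 -7.4
```

```text
18509 [0.0208 0.0219 0.0268]
end [0.06328443 0.06387696] all end [0.0652742  0.06589282] wid [-0.03094381  0.03086524]
0.037 [-0.0306  0.0305]
0.045 [-0.0306  0.0305]
0.052 [-0.0306  0.0305]
end at -0.02 0.0636
end at 0 0.0633
end at 0.02 0.0636
t 38.92 pos [0.4862 0.2003 0.2632] yaw -7.54 tilt [0.0017 0.0018] j [ 0.11  0.2  -0.66  1.75  0.13  1.23 -0.71] F [-0.5 -0.4 -2.5] w 0.0636
  -> d [ 0.0556 -0.0067  0.0183] turn -0.0025 (alt 3.1391)
```

```bash
python3 -m crank '[{"tx": 0.02, "ty": -0.002, "spin": -0.002, "jaw": 0.05}, {"tx": 0.04, "ty": -0.005, "tz": 0.005, "spin": -0.002, "jaw": 0.05}, {"tx": 0.05, "ty": -0.0067, "tz": 0.015, "spin": -0.002, "jaw": 0.05}, {"tx": 0.055, "ty": -0.0067, "tz": 0.025, "spin": -0.002, "jaw": 0.05}, {"tx": 0.055, "ty": -0.0067, "tz": 0.033, "spin": -0.002, "jaw": 0.05}]'>/dev/null; python3 -m crank '[{"jaw": 0.05}, {"jaw": 0.05}]'>/dev/null;python3 goal.py .4868 .2559 .218 -7.4; python3 - <<'E'
from m import *
im,d,info=grab('wrist','w7.png'); W=cloud(d,info).reshape(-1,3); s=env.read_state(); R=np.array(s['orientation']);p=np.array(s['eef_pos'])
print('tilt',R[:2,2].round(4))
q=(W-p)@R
for nm,c in(('held',.0219),('stack',p[2]-.1283)):
    l=q[(abs(q[:,2]-c)<.006)&(abs(q[:,1])<.04)&(q[:,0]>.04)&(q[:,0]<.1)]
    print(nm,len(l),np.percentile(l[:,2],50).round(4) if len(l) else '', np.percentile(l[:,0],[95,99.5]).round(4) if len(l) else '',np.percentile(l[:,1],[1,99]).round(4) if len(l) else '')
for n in('scene','top'):
    im,d,info=grab(n); W=cloud(d,info).reshape(-1,3)
    if n=='scene': cv2.imwrite('pics/s7.png',cv2.resize(im[70:210,140:320,::-1],None,fx=4,fy=4,interpolation=cv2.INTER_CUBIC))
    for nm,c in(('held low',.152,),('stack',.11)):
        q=W[(abs(W[:,2]-c)<.008)&(abs(W[:,0]-.487)<.08)&(abs(W[:,1]-.255)<.09)]
        if len(q)<20: continue
        u=np.array([.1288,.9917]);nn=np.array([u[1],-u[0]]);a=(q[:,:2]-[.4866,.2545])@u;b=(q[:,:2]-[.4866,.2545])@nn
        print(n,nm,len(q),'u',np.percentile(a,[1,99]).round(4),'n',np.percentile(b,[1,99]).round(4))
E
```

```text
t 39.8 pos [0.4867 0.2568 0.2305] yaw -7.36 tilt [0.0019 0.0024] j [ 0.01  0.29 -0.68  1.73  0.2   1.19 -0.84] F [ 1.  -0.3 -2.3] w 0.0633
  -> d [-0.0009  0.0002  0.0125] turn 0.0007 (alt -3.1409)
tilt [0.0022 0.0025]
held 15091 0.0221 [0.0632 0.0647] [-0.0304  0.0303]
stack 0   
scene held low 95 u [-0.0625 -0.0008] n [-0.0336  0.0306]
scene stack 120 u [-0.0679  0.0465] n [-0.0334  0.0289]
top stack 31 u [-0.0669  0.0023] n [-0.0318  0.0168]
```

View pics/s7.png

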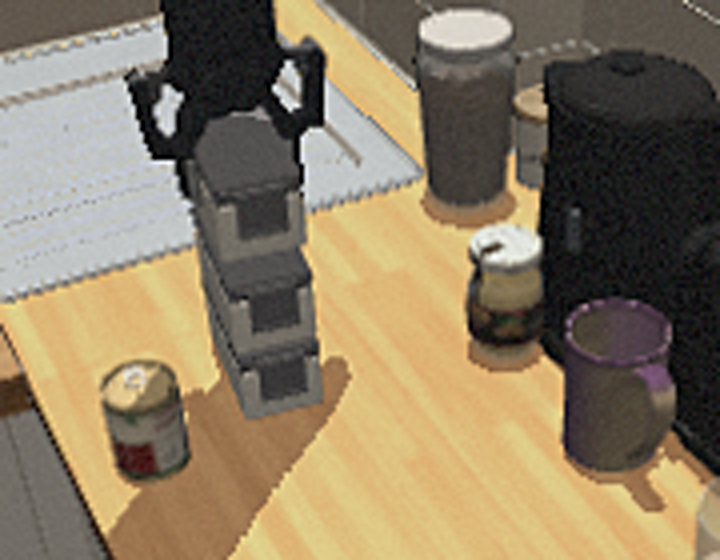

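The scene crop shows the held box at (250,185) squarely over the stack at (265,330), clips shut and edges in line. Lowering gently.

```bash
python3 -m crank '[{"tx": -0.0008, "tz": 0.004, "jaw": 0.05}, {"tx": -0.0008, "tz": 0.008, "jaw": 0.05}, {"tx": -0.0008, "tz": 0.012, "jaw": 0.05}, {"tx": -0.0008, "tz": 0.012, "jaw": 0.05}]'|grep -E 'eef|cont'; for k in 1 2; do python3 -m crank '[{"tz": 0.001, "jaw": 0.05}, {"tz": 0.002, "jaw": 0.05}, {"tz": 0.002, "jaw": 0.05}]'|grep -E 'eef|cont'; done;python3 goal.py .4868 .2559 .215 -7.4
```

```text
eef_pos: [0.4862, 0.2563, 0.2179]
contact_force: [-1.1, -0.7, -2.2]
eef_pos: [0.4864, 0.2564, 0.2163]
contact_force: [-0.1, 0.5, -2.9]
eef_pos: [0.4864, 0.2564, 0.2143]
contact_force: [0.2, -0.7, -2.9]
t 41.2 pos [0.4864 0.2564 0.2143] yaw -7.32 tilt [0.0016 0.0024] j [ 0.01  0.31 -0.67  1.75  0.21  1.16 -0.85] F [ 0.2 -0.7 -2.9] w 0.0635
  -> d [-0.0005  0.0005 -0.0007] turn 0.0014 (alt -3.1402)
```

```bash
for k in 1 2; do python3 -m crank '[{"tx": -0.0003, "ty": 0.0003, "tz": 0.0005, "jaw": 0.05}, {"tx": -0.0003, "ty": 0.0003, "tz": 0.001, "jaw": 0.05}, {"tx": -0.0003, "ty": 0.0003, "tz": 0.001, "jaw": 0.05}]'|grep -E 'eef|cont'; done
```

```text
eef_pos: [0.4865, 0.2565, 0.2142]
contact_force: [-4.0, -0.0, 7.1]
eef_pos: [0.4866, 0.2565, 0.2142]
contact_force: [-8.8, -1.7, 17.9]
```

Contact at the expected height. Easing off 1.5 mm of command, then opening gradually.

```bash
python3 -m crank '[{"ty": -0.0006, "tz": -0.0007, "jaw": 0.05}, {"ty": -0.0006, "tz": -0.0014, "jaw": 0.05}, {"ty": -0.0006, "tz": -0.0014, "jaw": 0.05}]' 20|grep -E 'eef|cont|grip'; python3 -m crank '[{"jaw": 0.064}, {"jaw": 0.066}, {"jaw": 0.070}, {"jaw": 0.076}, {"jaw": 0.085}]' 20|grep -E 'eef|cont|grip';python3 -m crank '[{"jaw": 0.085}, {"jaw": 0.085}, {"jaw": 0.085}]'|grep -E 'eef|cont|grip'
```

```text
eef_pos: [0.4864, 0.2563, 0.2142]
contact_force: [-1.3, 2.8, 5.2]
grip_width: 0.0631
grip_force: 80.0
eef_pos: [0.4863, 0.2558, 0.2137]
contact_force: [-1.0, 0.1, -0.0]
grip_width: 0.0852
grip_force: 0.0
eef_pos: [0.4863, 0.2559, 0.2138]
contact_force: [0.3, 0.4, 0.1]
grip_width: 0.0848
grip_force: 0.0
```

Released with no side force. Rising straight up, then backing away to look.

```bash
python3 -m crank '[{"tz": -0.01, "jaw": 0.085}, {"tz": -0.03, "jaw": 0.085}, {"tz": -0.06, "jaw": 0.085}, {"tz": -0.09, "jaw": 0.085}, {"tz": -0.11, "jaw": 0.085}]'|grep -E 'eef|cont'; python3 -m crank '[{"tx": -0.06, "jaw": 0.085}, {"tx": -0.12, "jaw": 0.085}, {"tx": -0.18, "jaw": 0.085}, {"tx": -0.24, "jaw": 0.085}, {"tx": -0.28, "jaw": 0.085}]'|grep -E 'eef'; python3 goal.py .4 0 .3 -7.4|head -1; python3 - <<'E'
from m import *
for n in('top','scene'):
    im,d,info=grab(n); W=cloud(d,info).reshape(-1,3)
    if n=='scene': a=cv2.resize(im[50:230,130:330,::-1],(400,360),interpolation=cv2.INTER_CUBIC)
    else: b=cv2.resize(im[150:290,110:265,::-1],(399,360),interpolation=cv2.INTER_CUBIC)
    u=np.array([.1288,.9917]);nn=np.array([u[1],-u[0]])
    for nm,lo,hi in(('new lid',.186,.2),('new low',.134,.148),('new clip',.16,.18),('hi low',.07,.084),('hi clip',.098,.115),('low clip',.03,.05)):
        q=W[(W[:,2]>lo)&(W[:,2]<hi)&(abs(W[:,0]-.487)<.09)&(abs(W[:,1]-.255)<.1)&(W[:,1]-.18>-.005-0*W[:,0])]
        if len(q)<20: continue
        x=(q[:,:2]-[.4866,.2545]); e=x@u; f=x@nn
        print(n,nm,len(q),'z',np.median(q[:,2]).round(4),'u',np.percentile(e,[1,99]).round(4),'n',np.percentile(f,[1,99]).round(4),rect(q[:,:2]) if nm=='new lid' else '')
cv2.imwrite('pics/c8.png',np.hstack([a,b]))
E
```

```text
eef_pos: [0.4863, 0.2559, 0.3261]
contact_force: [0.4, 0.8, 0.3]
eef_pos: [0.4498, -0.0248, 0.324]
t 44.58 pos [ 0.4498 -0.0248  0.324 ] yaw -7.46 tilt [0.0029 0.0018] j [ 0.43 -0.05 -0.45  1.84 -0.02  1.34 -0.15] F [ 0.2 -0.9 -0.6] w 0.0853
top new lid 1885 z 0.1921 u [-0.0646  0.0629] n [-0.0317  0.0306] [  0.4861   0.2533 131.8688  63.9889  82.4412]
top new low 24 z 0.1416 u [-0.0606  0.0393] n [-0.0324  0.0284] 
top new clip 56 z 0.1695 u [-0.0678  0.0463] n [-0.0323  0.0216] 
top hi low 21 z 0.0754 u [-0.0597  0.0407] n [-0.0726  0.0296] 
top hi clip 38 z 0.1063 u [-0.0671  0.0413] n [-0.0319  0.017 ] 
top low clip 39 z 0.0403 u [-0.0712  0.0498] n [-0.061   0.0156] 
scene new lid 135 z 0.1915 u [-0.0645  0.061 ] n [-0.034   0.0248] [  0.4838   0.2526 128.6803  62.7113  83.0575]
scene new low 64 z 0.1403 u [-0.062  0.042] n [-0.0339  0.0292] 
scene new clip 35 z 0.1662 u [-0.0685  0.0556] n [-0.0338  0.028 ] 
scene hi low 96 z 0.0764 u [-0.0634  0.0468] n [-0.0802  0.0296] 
scene hi clip 115 z 0.1064 u [-0.0677  0.0439] n [-0.0334  0.029 ] 
scene low clip 144 z 0.0405 u [-0.0699  0.0551] n [-0.059   0.0298]
```

View pics/c8.png

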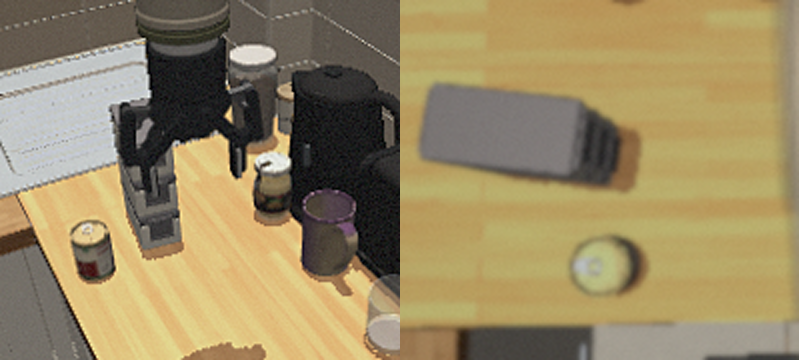

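The scene crop (left) and top crop (right) show three boxes in one straight stack at (150,170) and (515,130), with the tin, jar and mug in place. The edges agree to about 1 mm, the new lid stands at 0.192, and the near clip is flat at 68 mm. Handing in.

```bash
python3 -c "
from workcell import env
print(env.close_job())"
```

```text
the job is handed in; nothing more can be done
None
```

Job handed in at about 45 s: both clips pressed shut at the bracket (17.5 N, then 16 N) and the box set on the stack, edges in line to about 1 mm, but it was carried up to about 6° off upright for roughly 11 s while I freed the arm from its joint limits.

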